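# Load a graphite mould into the vent-drilling jig and nip up the winged clamp screw

## Robot

A 6-joint arm with a two-finger parallel gripper is mounted at the origin on the work surface. World frame = base frame: x ahead of the robot, y to its left, z up, the work surface at z = 0. Lengths are in m, angles in rad, forces in N, time in s.
With the tool pointing down it reaches from about 0.35 to 0.975 m from the base axis. Payload 4.9 kg.
Tool frame: the origin (TCP) lies at the very end of the fingers, on their centre line; the grasp point (between the pads) lies manip.grip_point_offset behind it (manip.grip_point_offset is the distance from the TCP to the grasp point, in m); z points along the fingers, y is the line along which they close (so a half turn about z gives the same grasp; the last joint's range is limited). The gripper opens to 85 mm and grips with 20 to 120 N. Pads are 22 mm wide; open, the fingers measure 114 mm over their backs; the gripper's body (76 mm by 85 mm) begins 54 mm behind the grasp point. The pads swing forward as they close: fully open they stand 13 mm farther back than shut.
Start: joints at [-1.236, 0.053, 1.613, -0, 1.476, -0.119], TCP at [0.274, -0.562, 0.231] pointing down, gripper open.
Joint ranges: [-3.01, 3.01], [-1.01, 2.22], [0.06, 2.58], [-1.02, 4.17], [0.09, 2.62], [-3.14, 3.14]. Speed limits (rad/s): [2.57, 2.57, 3.14, 3.14, 3.14, 3.14].

## Interface

Orientations are given as a unit quaternion [w, x, y, z].
In Python, from plant import manip gives the robot as it stands.
- The arm moves only by the shell command python3 -m crank 'ROWS' [OPENING]. ROWS is JSON, a list of rows, each an object of numbers: "x", "y", "z": the shift along the tool's x, y, z in cm; "turn": the turn about the tool's z in rad. In form: [{"x": .., "y": .., "z": .., "turn": ..}, ...]. A call has 1 to 5 rows; each row shifts and turns the commanded pose from where the row before left it, along the tool's axes as they then stand; what a row does not reach is not made up. A row lasts 1/10 s, in which the tool goes at most 50 mm and 8.59 degrees, less where a joint would pass 70% of its speed; a pose out of reach is approached as far as the arm can. A call with a gripper value outside its range is refused whole. OPENING is the opening in per cent of the stroke, from 0 (shut) to 100 (fully open), set as the call begins (- or left out, the last holds). The fingers move at their own pace and stop on an object; the grip force is fixed at half the most. Time passes only in rows, so rows that do not move let the fingers close. It gives the time, the measured TCP pose, the force, the opening and the grip force at its end, in the units of the state.
- manip.state(): the state, without advancing time (a new reading comes with each control period).
- manip.grab_frame(name): name is "scene" or "top" or "wrist"; returns (picture, depth): 480x640x3 uint8, red, green, blue; 480x640 float32, m along the optical axis (not along the pixel's ray), 0 where there is no reading.
- manip.camera_model(name): a dict with "mtx" (3x3 intrinsics, pixels), "world_to_cam" (4x4, takes a point from world to camera coordinates). Camera axes: x right, y down, z forward; pixel columns grow to the right and rows downward; lengths in m; the calibration is good to about 2 mm. A picture is of the moment at which its call begins: read the wrist's pose just before it. camera_model takes no time and is no camera call; for the wrist camera it gives the pose at the moment of the call.
- manip.job_done(): hands the job in; it is judged then, once.
The state is a dict: "time": time; "joint_pos": joint angles; "joint_vel": joint speeds; "joint_efforts": joint torques, N m; "tool_pos": TCP position; "tool_rot": TCP orientation; "contact_force": force on the tool from outside, world axes, zero at the start; "ft_torque": the same for the moment, N m; "gripper_width": opening from 0.0 (shut) to 1.0 (fully open); "grasp_force": force on a finger pad.
Only numpy, scipy, OpenCV 4.12 (cv2) and the standard library are available. Lean on these libraries where they do the work, as an engineer would, in place of code of your own. Each camera call takes 0.05 s, during which the arm holds its last target. There are 200 camera calls.

## Task

Load the graphite mould into the drill jig for its vent hole: plain end first, lying flat with the recess up, slid in under the bridge and pushed gently fully home against the end stop. Then wind the winged screw down clockwise until its rubber foot clamps the mould firmly, about 25 degrees past first touch and not beyond 30, because over-tightening cracks graphite. Do not knock the drill bush beside the wings, leave the rest of the bench as it is, and let go.

Things in the scene. Friction and masses are not known exactly. Their poses are not given: they have to be found in the camera images.
- mould: Loose dark-grey graphite block, 50 (x) x 140 (y) x 40 mm (z), 0.35 to 0.65 kg; origin at the centre of its underside. Its top has an open recess 30 x 80 mm, 18 mm deep, from y = -55 to +25 mm. The 45 mm next to its +y end are plain and solid: this end goes into the jig first. It starts flat on the bench, recess up, and can be gripped across its 50 mm sides.
- mould_land (a point): Point on top of the mould's plain end where the clamp foot will bear: 50 mm from the mould's centre towards +y, 40 mm above its underside.
- jig: Aluminium drill jig fixed to the bench; origin on the bench, z up. Its slot runs along its y axis, open towards -y. Base plate 140 mm wide (x), from y = -95 to +120 mm, its top 12 mm above the bench. Two cheeks stand on it from y = 30 to 110 mm, inner faces at x = +-27.5 mm (slot 55 mm wide), outer faces at +-41.5 mm. Bridge, stop and bush share its origin and axes.
- slot_mouth (a point): Middle of the slot's mouth on the base plate: jig x = 0, y = 30 mm, 12 mm above the bench. Lead-in plates, up to 52 mm above the bench, flare outwards from the cheeks here to jig y = 7 mm (56 mm apart at the cheeks, 77 mm at their outer ends).
- home (a point): Where the mould's origin lies when it is fully home: jig x = 0 (2.5 mm of play each side), y = 35 mm, 12 mm above the bench. The mould's outer end then stands at jig y = -35 mm, well clear of the bridge, and can be pushed there.
- stop: Steel end stop across the far end of the slot, its face at jig y = 105 mm, from 12 to 48 mm above the bench; origin and axes are those of the jig. Graphite chips when rammed into it: keep the push below 40 N.
- bridge: Dark steel plate over the cheeks, 83 mm wide, jig y = 32 to 110 mm, 60 to 74 mm above the bench; carries the winged screw (axis at jig x = 0, y = 85 mm) in a brass nut up to 82 mm. Under it, on the screw's end, hangs a non-turning rubber foot 18 mm across, at the start 1.3 to 4.6 mm above the top of a loaded mould; how far must be felt. Origin and axes are the jig's.
- wing: Steel wings of the clamp screw: a flat bar 46 mm long (its x axis), 7 mm thick (its y axis), from 6 to 28 mm above the origin, which lies on the screw's vertical axis at the underside of the 17 mm hub. It starts at any angle. Turning it clockwise (from above) drives screw and wings down 16 mm a turn (2.55 mm per rad), and it stays where it is left.
- wing_grip (a point): Point on the screw's axis 21 mm above the wing's origin, 7 mm below the wings' top edge: the height to pinch them. Free turning takes about 0.14 N m. From first touch the clamp load grows by about 75 to 100 N per rad, the torque by about 0.19 to 0.25 N m per rad; firm is over 25 N, graphite cracks at 60 N. From start to firm takes 0.8 to 2.2 rad: often two grasps.
- bush: Hardened steel drill bush, 20 mm across, standing on the bridge beside the screw at jig x = 0, y = 49 mm, its top 100 mm above the bench. The wing tips pass 3 mm from it, their lower part below its top. Origin and axes are those of the jig. Fingers must not press on it.
- tumbler_a: Clear glass tumbler, 74 mm across, 85 mm tall, upright; origin at the centre of its underside. Not to be moved.
- tumbler_b: A second clear glass tumbler, the same. Not to be moved.
- brush: Hand brush lying on the bench; origin under its middle. Not to be moved.
- screwdriver: Screwdriver lying on the bench; origin under its middle. Not to be moved.
- paddle: Small wooden glass-shaping paddle, about 230 mm long with its handle, lying flat; origin under the shoulder of blade and handle. Not to be moved.
- ring_mould: Round graphite mould, 72 mm across, 46 mm tall, with a shallow dish in its top; origin at the centre of its underside. Not to be moved.
- blank: Green pressed-glass paperweight, 76 mm across, 35 mm tall; origin at the centre of its underside. Not to be moved.
There are look-alikes about, which are no part of the job. What is shaped like the mould but orange, purple or red is not meant.

How it is judged:
By the outcome, as a careful person would: the job done as asked, in the order asked, and still so for the second after the job is handed in, with the robot touching nothing.
It also fails if it takes over 72 s, if anything falls off the work surface, if the arm or the gripper's body presses on something with over 40 N, if the wrist force passes 120 N, or if a joint passes its speed limit or range.

## Working session

There is one attempt and no reset: what is moved stays moved. The work goes in short steps, Python scripts to look and compute and a shell command to move; the robot and the scene stay as the last step left them, time stands still between calls to the robot, and variables do not carry over. Pictures are saved under pics/ and viewed, at most 10 in all, crops included, and the job is handed in when it is done.

```bash
ls; mkdir -p pics; cat > h.py <<'E'
import numpy as np, cv2, json
from plant import manip
def grab(n,f):
    m=manip.camera_model(n); im,d=manip.grab_frame(n)
    cv2.imwrite(f'pics/{f}.png',im[:,:,::-1]); np.savez(f'pics/{f}.npz',im=im,d=d,K=m['mtx'],T=m['world_to_cam'])
def load(f):
    z=np.load(f'pics/{f}.npz'); im,d,K,T=z['im'],z['d'],z['K'],z['T']
    v,u=np.mgrid[:480,:640]; P=np.stack([(u-K[0,2])/K[0,0]*d,(v-K[1,2])/K[1,1]*d,d,np.ones_like(d)],-1)
    return im,d,(P@np.linalg.inv(T).T)[...,:3],K,T
def proj(p,K,T):
    c=T[:3,:3]@np.array(p)+T[:3,3]; q=K@c; return q[:2]/q[2]
E
python3 - <<'E'
from h import *
grab('top','top0'); grab('scene','sc0')
print(manip.state(), manip.grip_point_offset)
print(manip.camera_model('wrist'),manip.camera_model('top'))
a=cv2.imread('pics/top0.png');b=cv2.imread('pics/sc0.png')
E
```

```text
pics
{'time': 0.1, 'joint_pos': array([-1.23599336e+00,  5.32973161e-02,  1.61417502e+00,  1.84233162e-06,
        1.47601079e+00, -1.18998598e-01]), 'joint_vel': array([ 0.00091991, -0.00094677, -0.00495344,  0.00057929,  0.00100273,
        0.00276257]), 'joint_efforts': array([ 5.91662338e-04, -3.94900811e+01, -3.71363211e+01, -2.16911690e-04,
        3.89507521e-03, -6.92554835e-06]), 'tool_pos': array([ 0.27380251, -0.56119485,  0.230171  ]), 'tool_rot': array([-9.39838267e-04,  9.74367855e-01,  2.24958642e-01, -1.00883701e-04]), 'contact_force': array([ 0.28806987,  0.17948359, -0.08158305]), 'ft_torque': array([-0.05646306,  0.01783974, -0.0021985 ]), 'grasp_force': 0.0, 'gripper_width': 0.9978792981897187} 0.0187
{'mtx': array([[421.79843727,   0.        , 318.12757761],
       [  0.        , 421.79843727, 231.27487935],
       [  0.        ,   0.        ,   1.        ]]), 'world_to_cam': array([[ 0.43813641, -0.89890666, -0.00181876, -0.62353553],
       [-0.86094478, -0.42021347,  0.28669623, -0.03613585],
       [-0.25847742, -0.1240462 , -0.95801981,  0.37934007],
       [ 0.        ,  0.        ,  0.        ,  1.        ]])} {'mtx': array([[600.8567625 ,   0.        , 317.14872902],
       [  0.        , 600.8567625 , 239.94216779],
       [  0.        ,   0.        ,   1.        ]]), 'world_to_cam': array([[-0.02856724, -0.99953137, -0.01099826, -0.01076834],
       [-0.99825407,  0.02909633, -0.05140247,  0.48580232],
       [ 0.05169839,  0.00951063, -0.99861746,  1.58234171],
       [ 0.        ,  0.        ,  0.        ,  1.        ]])}
```

View pics/top0.png

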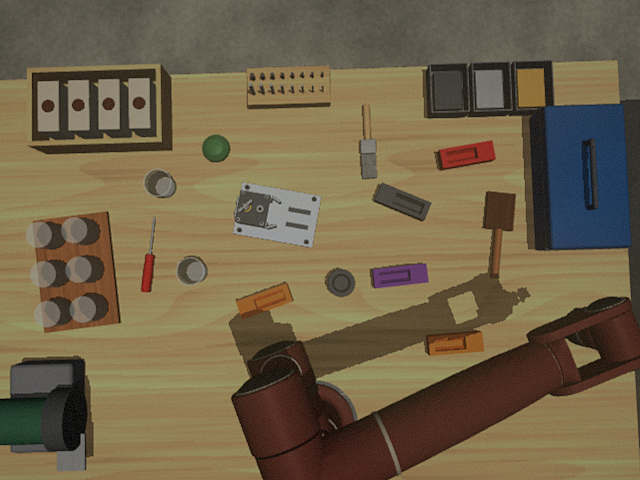

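View pics/sc0.png

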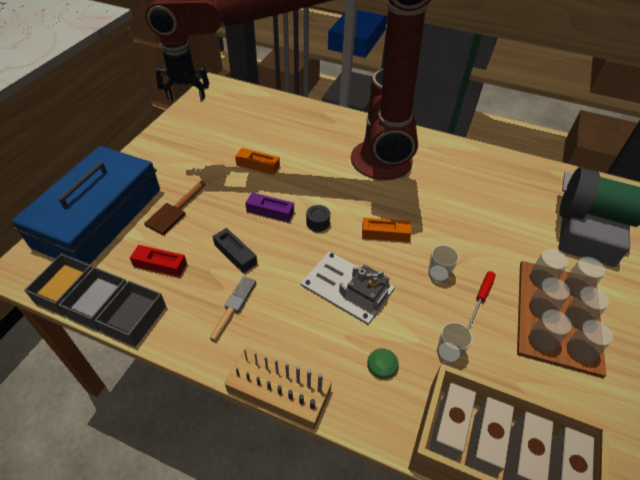

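Top view: the candidates shaped like the mould are dark grey (402,202), red (466,155), purple (399,275), orange (264,299) and orange (454,343). Only the dark grey one fits the graphite description. The jig is at (277,215), with its slot open to the right. I'll confirm in an enlarged crop.

```bash
python3 - <<'E'
from h import *
im,d,P,K,T=load('top0')
a=im[175:255,225:325];b=im[165:245,360:460]
c=np.hstack([cv2.resize(x,(400*1,320),interpolation=cv2.INTER_CUBIC) for x in(a,b)])
c=cv2.convertScaleAbs(c,alpha=1.5)
cv2.imwrite('pics/crop0.png',c[:,:,::-1])
def rect(mask,n):
    k,l,s,cc=cv2.connectedComponentsWithStats(mask.astype(np.uint8))
    i=1+np.argmax(s[1:,4]); q=P[l==i]; r=cv2.minAreaRect((q[:,:2]*1000).astype(np.float32))
    print(n,s[i],r,np.median(q[:,2])); print(cv2.boxPoints(r).round(1).tolist())
w=np.zeros((480,640),bool); w[175:230,365:440]=1
rect(w&(P[...,2]>.030)&(P[...,2]<.05),'mould top')
rect(w&(P[...,2]>.012)&(P[...,2]<.05),'mould all')
rim=w&(P[...,2]>.012)&(P[...,2]<.03); 
w[:]=0; w[175:255,225:325]=1
rect(w&(P[...,2]>.006)&(P[...,2]<.02),'base')
rect(w&(P[...,2]>.066)&(P[...,2]<.079),'bridge')
rect(w&(P[...,2]>.005),'jig all')
q=P[w&(P[...,2]>.085)]; print(len(q), q.round(3).tolist()[::4])
v,u=np.nonzero(rim); print('low px mean',P[rim].mean(0))
E
```

```text
mould top [375 182  57  38 766] ((580.7823486328125, -252.6745147705078), (140.57777404785156, 52.188575744628906), 65.69763946533203) 0.04051176838285464
[[528.0999755859375, -306.0], [575.5999755859375, -327.5], [633.5, -199.39999389648438], [585.9000244140625, -177.89999389648438]]
mould all [ 374  182   58   39 1109] ((580.7560424804688, -252.63412475585938), (140.63607788085938, 52.3009033203125), 65.66773223876953) 0.038067984983500835
[[528.0, -305.8999938964844], [575.5999755859375, -327.5], [633.5999755859375, -199.3000030517578], [585.9000244140625, -177.8000030517578]]
base [ 232  180   90   69 2944] ((561.1079711914062, 79.564208984375), (225.8690185546875, 156.0482940673828), 77.09329223632812) 0.012806319413807055
[[459.79998779296875, -13.100000381469727], [611.9000244140625, -47.900001525878906], [662.4000244140625, 172.1999969482422], [510.29998779296875, 207.10000610351562]]
bridge [235 190  36  37 718] ((569.7703857421875, 137.48443603515625), (79.771484375, 83.23658752441406), 78.7485122680664) 0.07452735673796573
[[521.2000122070312, 106.5], [602.7999877929688, 9
[... 746 characters left out ...]
 0.116, 0.098], [0.569, 0.158, 0.121], [0.57, 0.15, 0.112], [0.57, 0.123, 0.103], [0.571, 0.114, 0.098], [0.567, 0.161, 0.119], [0.568, 0.152, 0.114], [0.569, 0.144, 0.095], [0.568, 0.116, 0.102], [0.569, 0.107, 0.085], [0.564, 0.161, 0.123], [0.566, 0.153, 0.109], [0.566, 0.126, 0.102], [0.566, 0.116, 0.098], [0.566, 0.107, 0.09], [0.562, 0.161, 0.119], [0.563, 0.123, 0.103], [0.563, 0.113, 0.103], [0.56, 0.168, 0.122], [0.562, 0.161, 0.102], [0.561, 0.119, 0.1], [0.56, 0.108, 0.105], [0.56, 0.164, 0.097], [0.558, 0.114, 0.097], [0.556, 0.116, 0.098], [0.403, -0.04, 1.605], [0.403, -0.04, 1.605], [0.403, -0.04, 1.605], [0.403, -0.04, 1.605]]
low px mean [ 0.58121895 -0.2527872   0.02305863]
```

View pics/crop0.png

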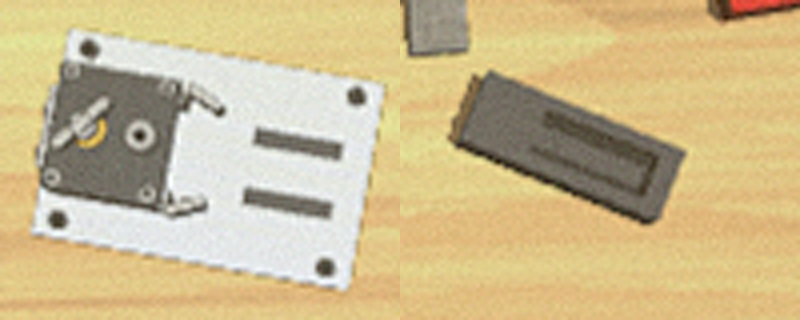

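The crop confirms it: the dark grey block has its recess at the right end, so its plain end points left, towards world +y. The jig's mouth opens right, and four base holes are visible. Next come the jig pose from those holes and a move helper.

```bash
cat >> h.py <<'E'
def yaw():
    w,x,y,z=manip.state()['tool_rot']; return np.arctan2(2*(x*y+w*z),1-2*(y*y+z*z))
def go(xyz,yw=None):
    "needed move in tool axes (cm) and turn to bring TCP to xyz (m), tool x at world angle yw (deg)"
    s=manip.state(); p=s['tool_pos']; w,x,y,z=s['tool_rot']
    from scipy.spatial.transform import Rotation as R
    Rm=R.from_quat([x,y,z,w]).as_matrix(); dl=Rm.T@(np.array(xyz)-p)*100
    t=0 if yw is None else -((np.radians(yw)-yaw()+np.pi)%(2*np.pi)-np.pi)
    print('TCP',p.round(4),'yaw',np.degrees(yaw()).round(2),'F',s['contact_force'].round(1),'move cm',dl.round(2),'turn',round(float(t),3)); return dl,t
def plane(uv,z,K,T):
    "back-project pixel onto world height z"
    R,t=T[:3,:3],T[:3,3]; c=-R.T@t; r=R.T@np.linalg.solve(K,[*uv,1.]); return c+r*(z-c[2])/r[2]
E
python3 - <<'E'
from h import *
im,d,P,K,T=load('top0')
g=im.min(2).astype(float)
pts=[]
for cx,cy in[(88,48),(357,95),(325,268),(57,218)]:
    u,v=225+(cx+.5)/4-.5,175+(cy+.5)/4-.5
    for _ in range(3):
        vv,uu=np.mgrid[round(v)-3:round(v)+4,round(u)-3:round(u)+4]
        w=np.clip(130-g[vv,uu],0,None)*((uu-u)**2+(vv-v)**2<9.5); u,v=(w*uu).sum()/w.sum(),(w*vv).sum()/w.sum()
    pts.append(plane((u,v),.012,K,T)[:2]*1000); print(u,v,pts[-1])
p=np.array(pts)
print('centre',p.mean(0)); 
for a,b in((1,0),(2,3),(2,1),(3,0)):
    e=p[b]-p[a]; print(np.hypot(*e),np.degrees(np.arctan2(e[1],e[0])))
C=np.load('pics/top0.npz'); m=manip.camera_model('wrist')['world_to_cam']
print('wrist cam pos',-m[:3,:3].T@m[:3,3], 'tcp',manip.state()['tool_pos'])
# mould outline in colour
E
```

```text
246.83455882352942 186.84779411764706 [632.70046684 158.87255709]
313.69789227166274 198.6807181889149 [595.6208794  -18.72964081]
305.8378170637971 241.4596464258263 [482.15419109   5.36000388]
238.95677655677656 229.5032967032967 [519.1787441  182.42950935]
centre [557.41357036  81.98310738]
181.43163038418865 78.20724735684793
180.89894221224498 78.18982898643617
115.99569102453843 -11.986256964521552
115.94012046157397 -11.72309909991796
wrist cam pos [ 0.34013349 -0.52862932  0.37264125] tcp [ 0.27380251 -0.56119485  0.230171  ]
```

```bash
python3 -c "
from h import *
go([.5685,-.280,.16],65.7)"
```

```text
TCP [ 0.2738 -0.5612  0.2302] yaw 26.0 F [ 0.3  0.2 -0.1] move cm [ 38.81 -12.34   7.05] turn -0.693
```

```bash
python3 -m crank '[{"x":3.9,"y":-1.23,"z":0.5},{"x":3.9,"y":-1.23,"z":0.5},{"x":3.9,"y":-1.23,"z":0.5},{"x":3.9,"y":-1.23,"z":0.5},{"x":3.9,"y":-1.23,"z":0.5}]' 100
python3 -m crank '[{"x":3.9,"y":-1.23,"z":0.5},{"x":3.9,"y":-1.23,"z":0.5},{"x":3.9,"y":-1.23,"z":0.5},{"x":3.9,"y":-1.23,"z":0.5},{"x":3.9,"y":-1.23,"z":0.5}]'
python3 -m crank '[{"turn":-0.139},{"turn":-0.139},{"turn":-0.139},{"turn":-0.139},{"turn":-0.139}]'
python3 - <<'E'
from h import *
manip.grab_frame('wrist')
grab('wrist','w1')
im,d,P,K,T=load('w1')
go([.5685,-.280,.16],65.7)
z=P[...,2]; m=(z>.033)&(z<.048)&(d>0)&(im.max(2)<120)
k,l,s,cc=cv2.connectedComponentsWithStats(m.astype(np.uint8)); i=1+np.argmax(s[1:,4]); q=P[l==i]
r=cv2.minAreaRect((q[:,:2]*1000).astype(np.float32)); print(s[i],r,np.median(q[:,2]))
E
```

```text
TCP [ 0.2739 -0.5614  0.2305] yaw 26.0 F [ 0.4 -0.6 -0.4] move cm [ 38.82 -12.36   7.07] turn -0.693
[   0  112  166  121 2656] ((207.5172119140625, -377.4302978515625), (49.06211471557617, 133.5688018798828), 2.864927291870117) 0.039336433953150535schema error: expected keys x, y, z, turn
schema error: expected keys x, y, z, turn
schema error: expected keys x, y, z, turn
```

View pics/w1.png

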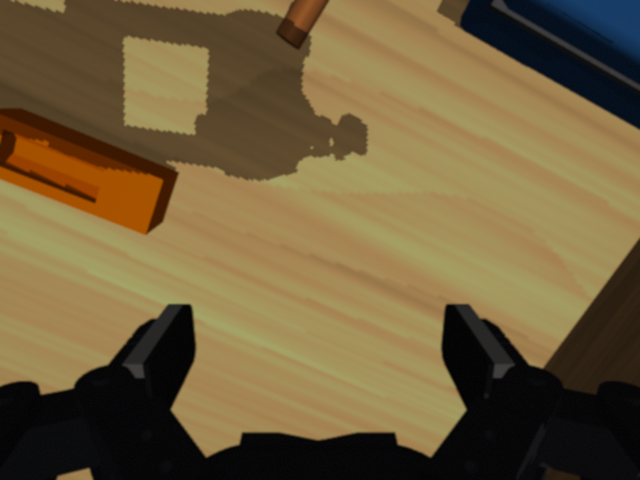

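The arm did not move, because every row needs all four keys. The picture shows the open fingers at (170,340) and (475,340) over bare bench. Repeating with full rows.

```bash
python3 -m crank '[{"x":3.9,"y":-1.23,"z":0.5,"turn":0},{"x":3.9,"y":-1.23,"z":0.5,"turn":0},{"x":3.9,"y":-1.23,"z":0.5,"turn":0},{"x":3.9,"y":-1.23,"z":0.5,"turn":0},{"x":3.9,"y":-1.23,"z":0.5,"turn":0}]' 100
python3 -m crank '[{"x":3.9,"y":-1.23,"z":0.5,"turn":0},{"x":3.9,"y":-1.23,"z":0.5,"turn":0},{"x":3.9,"y":-1.23,"z":0.5,"turn":0},{"x":3.9,"y":-1.23,"z":0.5,"turn":0},{"x":3.9,"y":-1.23,"z":0.5,"turn":0}]'
python3 -m crank '[{"x":0,"y":0,"z":0,"turn":-0.139},{"x":0,"y":0,"z":0,"turn":-0.139},{"x":0,"y":0,"z":0,"turn":-0.139},{"x":0,"y":0,"z":0,"turn":-0.139},{"x":0,"y":0,"z":0,"turn":-0.139}]'
python3 - <<'E'
from h import *
manip.grab_frame('wrist')
grab('wrist','w2')
im,d,P,K,T=load('w2')
go([.5685,-.280,.16],65.7)
z=P[...,2]; m=(z>.033)&(z<.048)&(d>0)&(im.max(2)<120)
k,l,s,cc=cv2.connectedComponentsWithStats(m.astype(np.uint8)); i=1+np.argmax(s[1:,4]); q=P[l==i]
r=cv2.minAreaRect((q[:,:2]*1000).astype(np.float32)); print(s[i],r,np.median(q[:,2]))
E
```

```text
time: 0.7
tool_pos: [0.4232, -0.4196, 0.2059]
tool_rot: [-0.0, 0.974, 0.225, -0.0]
contact_force: [-0.3, -0.6, 0.2]
gripper_width: 1.0
grasp_force: 0.0
time: 1.2
tool_pos: [0.5715, -0.2788, 0.1809]
tool_rot: [-0.0, 0.974, 0.225, -0.0]
contact_force: [0.4, -0.5, 0.3]
gripper_width: 1.003
grasp_force: 0.0
time: 1.7
tool_pos: [0.5705, -0.28, 0.1809]
tool_rot: [-0.0, 0.838, 0.546, -0.0]
contact_force: [0.2, 0.3, 0.2]
gripper_width: 1.002
grasp_force: 0.0
TCP [ 0.5705 -0.2801  0.181 ] yaw 65.81 F [ 0.3  0.  -1.1] move cm [-0.07 -0.18  2.1 ] turn 0.002
[  274    61    80   208 10505] ((579.7019653320312, -250.78662109375), (139.9303436279297, 50.12681579589844), 65.80194854736328) 0.039859039623616366
```

View pics/w2.png

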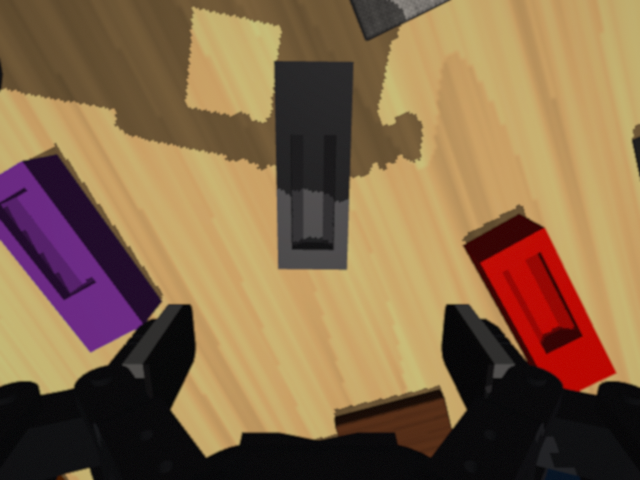

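The graphite mould runs from (275,62) to (350,268), plain end away from the fingers. Its yaw is 65.8° and its centre is about (0.580,-0.251). I'll go down and grip.

```bash
python3 -c "
from h import *
go([.5676,-.2787,.004],65.8)"
```

```text
TCP [ 0.5705 -0.2801  0.181 ] yaw 65.81 F [ 0.3  0.  -1.1] move cm [ 1.00e-02 -3.10e-01  1.77e+01] turn 0.0
```

```bash
python3 -m crank '[{"x":0,"y":-0.31,"z":4,"turn":0},{"x":0,"y":0,"z":4,"turn":0},{"x":0,"y":0,"z":4,"turn":0},{"x":0,"y":0,"z":3,"turn":0},{"x":0,"y":0,"z":1.5,"turn":0}]' | sed -n 2,4p
python3 -m crank '[{"x":0,"y":0,"z":0.8,"turn":0},{"x":0,"y":0,"z":0.4,"turn":0},{"x":0,"y":0,"z":0,"turn":0}]'
python3 -m crank '[{"x":0,"y":0,"z":0,"turn":0},{"x":0,"y":0,"z":0,"turn":0},{"x":0,"y":0,"z":0,"turn":0},{"x":0,"y":0,"z":0,"turn":0},{"x":0,"y":0,"z":0,"turn":0}]' 0
python3 -m crank '[{"x":0,"y":0,"z":0,"turn":0},{"x":0,"y":0,"z":0,"turn":0},{"x":0,"y":0,"z":0,"turn":0},{"x":0,"y":0,"z":0,"turn":0},{"x":0,"y":0,"z":0,"turn":0}]'
```

```text
tool_pos: [0.5655, -0.2775, 0.0124]
tool_rot: [-0.003, 0.84, 0.542, -0.001]
contact_force: [-0.5, -0.2, -0.3]
time: 2.6
tool_pos: [0.5686, -0.2795, 0.0054]
tool_rot: [0.001, 0.84, 0.543, 0.0]
contact_force: [-0.2, -0.4, 0.3]
gripper_width: 0.997
grasp_force: 0.0
time: 3.1
tool_pos: [0.5685, -0.2794, 0.0058]
tool_rot: [0.001, 0.839, 0.543, 0.0]
contact_force: [-0.2, 0.5, 5.6]
gripper_width: 0.578
grasp_force: 64.5
time: 3.6
tool_pos: [0.5685, -0.2794, 0.0058]
tool_rot: [0.001, 0.839, 0.543, 0.0]
contact_force: [-1.3, 0.9, 7.2]
gripper_width: 0.571
grasp_force: 64.6
```

```bash
python3 -m crank '[{"x":0,"y":0,"z":-1,"turn":0},{"x":0,"y":0,"z":-2,"turn":0},{"x":0,"y":0,"z":-2,"turn":0},{"x":0,"y":0,"z":-2,"turn":0},{"x":0,"y":0,"z":-1.5,"turn":0}]'
python3 -c "
from h import *
go([.5322,-.038,.09],78.17)"
```

```text
time: 4.1
tool_pos: [0.5672, -0.2786, 0.0895]
tool_rot: [-0.0, 0.84, 0.543, -0.0]
contact_force: [0.1, -1.0, -4.2]
gripper_width: 0.575
grasp_force: 63.7
TCP [ 0.5672 -0.2786  0.0895] yaw 65.82 F [ 0.1 -1.  -4.2] move cm [ 20.51 -13.05  -0.03] turn -0.216
```

```bash
python3 -m crank '[{"x":2.5,"y":-1.6,"z":0,"turn":0},{"x":3.4,"y":-2.15,"z":0,"turn":0},{"x":3.4,"y":-2.15,"z":0,"turn":0},{"x":3.4,"y":-2.15,"z":0,"turn":0},{"x":3.4,"y":-2.2,"z":0,"turn":0}]' | sed -n 2,3p
python3 -m crank '[{"x":2.6,"y":-1.8,"z":0,"turn":0},{"x":1.8,"y":-1.0,"z":0,"turn":0},{"x":0,"y":0,"z":0,"turn":-0.108},{"x":0,"y":0,"z":0,"turn":-0.108},{"x":0,"y":0,"z":0,"turn":0}]' 
python3 - <<'E'
from h import *
manip.grab_frame('wrist')
grab('wrist','w3')
go([.5322,-.038,.09],78.17)
E
```

```text
tool_pos: [0.5388, -0.0884, 0.0884]
tool_rot: [-0.001, 0.84, 0.543, -0.001]
time: 5.1
tool_pos: [0.5317, -0.038, 0.0885]
tool_rot: [-0.001, 0.776, 0.631, -0.001]
contact_force: [0.6, 0.3, -4.9]
gripper_width: 0.577
grasp_force: 63.7
TCP [ 0.5321 -0.0384  0.0887] yaw 78.07 F [-0.3  0.8 -5.7] move cm [ 0.04  0.   -0.13] turn -0.002
```

View pics/w3.png

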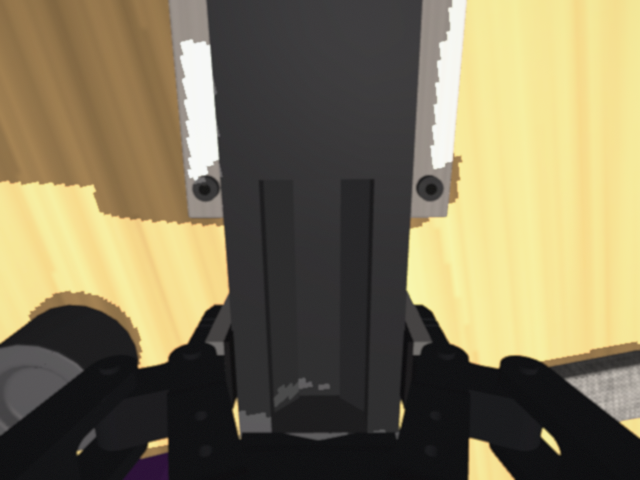

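The held mould is centred between the fingers and level. The jig's two front holes are at (205,188) and (430,188), and I'll use them to check alignment.

```bash
python3 - <<'E'
from h import *
im,d,P,K,T=load('w3')
J=np.array([.55485,.06975]);a=np.radians(78.17);ey=np.array([np.cos(a),np.sin(a)]);ex=np.array([ey[1],-ey[0]])
tcp=np.array([.5321,-.0384])
print('tcp jig',(tcp-J)@ex*1e3,(tcp-J)@ey*1e3)
for uv in[(205,188),(430,188),(190,216),(448,215)]:
    p=plane(uv,.012,K,T)[:2]-J; print(uv,(p@ex*1e3).round(2),(p@ey*1e3).round(2))
z=P[...,2]; m=(z>.11)&(z<.14)&(d>0)&(im.max(2)<90); m[300:]=0
q=P[m]; h=np.median(q[:,2]); q=(q[:,:2]-J)*1e3; X=q@ex;Y=q@ey; print('mould top z',h)
for y in np.arange(np.percentile(Y,2),Y.max(),10):
    s=abs(Y-y)<3; print(round(y,1),np.percentile(X[s],[1,99]).round(1),s.sum())
E
```

```text
tcp jig -0.09511861167053846 -110.51685822737501
(205, 188) -59.53 -78.16
(430, 188) 58.84 -78.36
(190, 216) -68.77 -93.36
(448, 215) 69.58 -93.04
mould top z 0.12245258182844491
-87.3 [-24.6  24.4] 1640
-77.3 [-24.6  24. ] 2079
-67.3 [-24.8  24.1] 2247
-57.3 [-25.   24.1] 2381
-47.3 [-24.6  23.8] 4630
-37.3 [-24.7  23.7] 4990
-27.3 [-24.8  23.6] 5483
-17.3 [-25.1  23.6] 6000
```

```bash
python3 -m crank '[{"x":1.2,"y":0,"z":0.5,"turn":0},{"x":1.05,"y":0,"z":1.2,"turn":0},{"x":0,"y":0,"z":1.8,"turn":0},{"x":0,"y":0,"z":1.6,"turn":0},{"x":0,"y":0,"z":0.9,"turn":0}]' | sed -n 2,4p
python3 -m crank '[{"x":0,"y":0,"z":0.5,"turn":0},{"x":0,"y":0,"z":0.2,"turn":0},{"x":0,"y":0,"z":0.1,"turn":0},{"x":0,"y":0,"z":0.1,"turn":0},{"x":0,"y":0,"z":0,"turn":0}]'
```

```text
tool_pos: [0.5356, -0.0153, 0.0265]
tool_rot: [-0.002, 0.776, 0.631, -0.001]
contact_force: [-0.3, -0.3, -6.5]
time: 6.2
tool_pos: [0.5378, -0.0166, 0.0209]
tool_rot: [0.0, 0.776, 0.631, 0.0]
contact_force: [0.3, -0.2, -4.6]
gripper_width: 0.572
grasp_force: 63.6
```

```bash
python3 -m crank '[{"x":0,"y":0,"z":0.1,"turn":0},{"x":0,"y":0,"z":0.07,"turn":0},{"x":0,"y":0,"z":0,"turn":0}]' 
python3 -m crank '[{"x":0,"y":0,"z":0.1,"turn":0},{"x":0,"y":0,"z":0,"turn":0},{"x":0,"y":0,"z":0,"turn":0}]'
python3 -c "
from h import *
go([.55485-.205*.0125,.06975-.979*.0125,.0185],78.17)"
```

```text
time: 6.5
tool_pos: [0.5372, -0.0165, 0.0186]
tool_rot: [-0.0, 0.776, 0.631, -0.0]
contact_force: [0.1, 0.4, -5.5]
gripper_width: 0.578
grasp_force: 63.6
time: 6.8
tool_pos: [0.5375, -0.0165, 0.0179]
tool_rot: [0.0, 0.776, 0.631, 0.0]
contact_force: [-0.6, -0.2, -3.6]
gripper_width: 0.579
grasp_force: 63.9
TCP [ 0.5375 -0.0165  0.0179] yaw 78.2 F [-0.6 -0.2 -3.6] move cm [ 7.55 -0.07 -0.06] turn 0.0
```

```bash
python3 -m crank '[{"x":0.5,"y":-0.03,"z":0,"turn":0},{"x":0.7,"y":-0.02,"z":0,"turn":0},{"x":0.7,"y":0,"z":0,"turn":0},{"x":0.6,"y":0,"z":0,"turn":0},{"x":0.5,"y":0,"z":0,"turn":0}]' | sed -n 2,4p
python3 -m crank '[{"x":0.6,"y":0,"z":0,"turn":0},{"x":0.6,"y":0,"z":0,"turn":0},{"x":0.6,"y":0,"z":0,"turn":0},{"x":0.6,"y":0,"z":0,"turn":0},{"x":0.6,"y":0,"z":0,"turn":0}]' | sed -n 2,6p
python3 -c "
from h import *
go([.55485-.205*.0125,.06975-.979*.0125,.0185],78.17)"
```

```text
tool_pos: [0.5433, 0.0137, 0.0179]
tool_rot: [0.0, 0.776, 0.631, 0.0]
contact_force: [0.1, -1.5, -2.7]
tool_pos: [0.5494, 0.0428, 0.0178]
tool_rot: [0.0, 0.776, 0.631, 0.0]
contact_force: [-0.9, -2.0, -0.5]
gripper_width: 0.571
grasp_force: 64.1
TCP [0.5494 0.0428 0.0178] yaw 78.2 F [-0.9 -2.  -0.5] move cm [ 1.5  -0.02 -0.07] turn 0.0
```

```bash
python3 -m crank '[{"x":0.5,"y":0,"z":0,"turn":0},{"x":0.5,"y":0,"z":0,"turn":0},{"x":0.4,"y":0,"z":0,"turn":0},{"x":0,"y":0,"z":0,"turn":0}]'
python3 -m crank '[{"x":0,"y":0,"z":0,"turn":0},{"x":0,"y":0,"z":0,"turn":0},{"x":0,"y":0,"z":0,"turn":0},{"x":0,"y":0,"z":0,"turn":0}]' 85
python3 -m crank '[{"x":0,"y":0,"z":-1,"turn":0},{"x":0,"y":0,"z":-2,"turn":0},{"x":-1,"y":0,"z":-2,"turn":0},{"x":-3,"y":0,"z":-1,"turn":0},{"x":-3,"y":0,"z":0,"turn":0}]' | sed -n 2,6p
python3 -m crank '[{"x":-1,"y":0,"z":0,"turn":0},{"x":0,"y":0,"z":0,"turn":0},{"x":0,"y":0,"z":0,"turn":0},{"x":0,"y":0,"z":0,"turn":0},{"x":0,"y":0,"z":0,"turn":0}]' 0 | sed -n 2,6p
python3 -c "
from h import *
J=np.array([.55485,.06975]);a=np.radians(78.17)
t=J-.072*np.array([np.cos(a),np.sin(a)])
go([*t,.020],78.17)"
```

```text
time: 8.2
tool_pos: [0.5523, 0.057, 0.0178]
tool_rot: [-0.0, 0.776, 0.631, 0.001]
contact_force: [0.7, 1.6, 0.7]
gripper_width: 0.576
grasp_force: 64.4
time: 8.6
tool_pos: [0.5519, 0.0561, 0.0176]
tool_rot: [-0.0, 0.776, 0.631, 0.0]
contact_force: [0.4, -0.5, -0.3]
gripper_width: 0.852
grasp_force: 0.0
tool_pos: [0.5394, -0.0131, 0.081]
tool_rot: [0.002, 0.776, 0.631, 0.002]
contact_force: [-0.1, -0.1, -0.7]
gripper_width: 0.852
grasp_force: 0.0
tool_pos: [0.5355, -0.0213, 0.0774]
tool_rot: [-0.0, 0.776, 0.631, -0.0]
contact_force: [-0.1, 0.5, 0.3]
gripper_width: 0.008
grasp_force: 0.0
TCP [ 0.5355 -0.0213  0.0774] yaw 78.27 F [-0.1  0.5  0.3] move cm [2.11 0.03 5.74] turn 0.002
```

```bash
python3 -m crank '[{"x":0.6,"y":0.03,"z":1,"turn":0},{"x":0.6,"y":0,"z":1.5,"turn":0},{"x":0,"y":0,"z":1.5,"turn":0},{"x":0,"y":0,"z":1,"turn":0},{"x":0,"y":0,"z":0.3,"turn":0}]' | sed -n 2,4p
python3 -m crank '[{"x":0.6,"y":0,"z":0,"turn":0},{"x":0.6,"y":0,"z":0,"turn":0},{"x":0.3,"y":0,"z":0,"turn":0},{"x":0.3,"y":0,"z":0,"turn":0},{"x":0.3,"y":0,"z":0,"turn":0}]' | sed -n 2,4p
python3 -m crank '[{"x":0.2,"y":0,"z":0,"turn":0},{"x":0.2,"y":0,"z":0,"turn":0},{"x":0.2,"y":0,"z":0,"turn":0},{"x":0.2,"y":0,"z":0,"turn":0}]' | sed -n 2,4p
python3 -c "
from h import *
J=np.array([.55485,.06975]);a=np.radians(78.17)
t=J-.046*np.array([np.cos(a),np.sin(a)])
go([*t,.025],78.17)"
```

```text
tool_pos: [0.5365, -0.0102, 0.0219]
tool_rot: [-0.002, 0.776, 0.631, -0.001]
contact_force: [-0.7, 0.3, 0.7]
tool_pos: [0.5431, 0.0096, 0.0254]
tool_rot: [0.001, 0.776, 0.631, -0.0]
contact_force: [-0.8, -3.2, 2.3]
tool_pos: [0.5445, 0.0178, 0.0248]
tool_rot: [0.0, 0.776, 0.631, 0.0]
contact_force: [-0.3, -4.2, 2.0]
TCP [0.5445 0.0178 0.0248] yaw 78.19 F [-0.3 -4.2  2. ] move cm [ 0.7  -0.05 -0.02] turn 0.0
```

Pushing at about 4 N sliding force, with roughly 7 mm to go. I'll creep in small steps.

```bash
python3 -m crank '[{"x":0.15,"y":-0.02,"z":0,"turn":0},{"x":0.15,"y":-0.02,"z":0,"turn":0},{"x":0.15,"y":0,"z":0,"turn":0}]' | sed -n 2,4p
python3 -m crank '[{"x":0.05,"y":0,"z":0,"turn":0},{"x":0.05,"y":0,"z":0,"turn":0}]' | sed -n 2,4p
python3 -m crank '[{"x":0.05,"y":0,"z":0,"turn":0},{"x":0.05,"y":0,"z":0,"turn":0}]' | sed -n 2,4p
```

```text
tool_pos: [0.5448, 0.0224, 0.0246]
tool_rot: [0.0, 0.776, 0.631, -0.0]
contact_force: [-0.2, -4.8, 2.0]
tool_pos: [0.5449, 0.0234, 0.0246]
tool_rot: [-0.0, 0.776, 0.631, -0.0]
contact_force: [-0.2, -3.9, 2.4]
tool_pos: [0.5451, 0.0243, 0.0246]
tool_rot: [-0.0, 0.776, 0.631, -0.0]
contact_force: [-0.5, -5.2, 3.7]
```

```bash
python3 -m crank '[{"x":0.04,"y":0,"z":0,"turn":0},{"x":0,"y":0,"z":0,"turn":0}]' | sed -n 2,4p
```

```text
tool_pos: [0.5451, 0.0243, 0.0246]
tool_rot: [0.0, 0.776, 0.631, -0.0]
contact_force: [-0.2, -6.0, 3.0]
```

```bash
for i in 1; do :; done
python3 -m crank '[{"x":0.05,"y":0,"z":0,"turn":0},{"x":0,"y":0,"z":0,"turn":0}]' | sed -n 2,4p
python3 -m crank '[{"x":0.05,"y":0,"z":0,"turn":0},{"x":0,"y":0,"z":0,"turn":0}]' | sed -n 2,4p
```

```text
tool_pos: [0.5452, 0.0243, 0.0246]
tool_rot: [0.001, 0.776, 0.631, -0.001]
contact_force: [-1.7, -6.8, 4.1]
tool_pos: [0.5452, 0.0243, 0.0246]
tool_rot: [0.001, 0.776, 0.631, -0.001]
contact_force: [-2.6, -9.9, 4.8]
```

```bash
python3 -m crank '[{"x":0.05,"y":0,"z":0,"turn":0},{"x":0,"y":0,"z":0,"turn":0}]' | sed -n 2,4p
```

```text
tool_pos: [0.5451, 0.0243, 0.0246]
tool_rot: [0.001, 0.776, 0.631, -0.002]
contact_force: [-2.0, -11.0, 3.3]
```

Fully home: the position stalled at jig y −46.5 (expected −46) while the force rose to 11 N. I'll back off, rise, and look at the wings from a hover.

```bash
python3 -m crank '[{"x":-0.5,"y":0,"z":0,"turn":0},{"x":-1.0,"y":0,"z":0,"turn":0},{"x":0,"y":0,"z":-3,"turn":0},{"x":0,"y":0,"z":-4,"turn":0},{"x":0,"y":0,"z":-4,"turn":0}]' | sed -n 2,4p
python3 -m crank '[{"x":2,"y":0,"z":-4,"turn":0},{"x":4,"y":0,"z":-3,"turn":0},{"x":2,"y":0,"z":0,"turn":0},{"x":0,"y":0,"z":0,"turn":0},{"x":0,"y":0,"z":0,"turn":0}]' | sed -n 2,4p
python3 - <<'E'
from h import *
grab('wrist','w4')
im,d,P,K,T=load('w4'); go([.5,.0,.2])
J=np.array([.55485,.06975]);a=np.radians(78.17);ey=np.array([np.cos(a),np.sin(a)]);ex=np.array([ey[1],-ey[0]])
Q=np.stack([(P[...,:2]-J)@ex*1e3,(P[...,:2]-J)@ey*1e3,P[...,2]*1e3],-1)
m=(abs(Q[...,0])<40)&(abs(Q[...,1]-85)<30)&(Q[...,2]>102)&(Q[...,2]<150)&(d>0)
q=Q[m]; print(len(q),np.percentile(q[:,2],[5,50,90,97]))
zt=np.percentile(q[:,2],90); t=q[q[:,2]>zt-6]; r=cv2.minAreaRect(t[:,:2].astype(np.float32)); print(r, t.mean(0))
b=(abs(Q[...,0])<14)&(abs(Q[...,1]-49)<14)&(Q[...,2]>94)&(Q[...,2]<106); print('bush',Q[b].mean(0), Q[b].min(0),Q[b].max(0))
b=(abs(Q[...,0])<24)&(Q[...,1]<20)&(Q[...,1]>-60)&(Q[...,2]>45)&(Q[...,2]<60); print('mould',Q[b].min(0),Q[b].max(0), np.percentile(Q[b][:,1],1))
E
```

```text
tool_pos: [0.5413, 0.0118, 0.1345]
tool_rot: [-0.001, 0.776, 0.631, -0.0]
contact_force: [0.4, -0.4, -0.1]
tool_pos: [0.5581, 0.0899, 0.2034]
tool_rot: [-0.001, 0.776, 0.631, -0.001]
contact_force: [0.7, -0.1, 0.2]
TCP [0.5579 0.0893 0.203 ] yaw 78.2 F [-0.1  0.  -0.6] move cm [-9.93 -3.84  0.32] turn 0.0
1503 [104.06325061 117.32280081 119.27258106 119.85815826]
((-0.2421741485595703, 85.33633422851562), (6.9780988693237305, 45.74065017700195), 49.79848861694336) [ -0.55774839  85.65138945 118.26777597]
bush [-9.25900734e-02  4.98877450e+01  9.95683996e+01] [-9.83479445 39.4270642  94.0275751 ] [  9.75525083  59.22383752 102.12417299]
mould [-23.99602303 -35.24929931  45.05528942] [23.98723512 19.98537191 54.10509396] -34.72123054244385
```

View pics/w4.png

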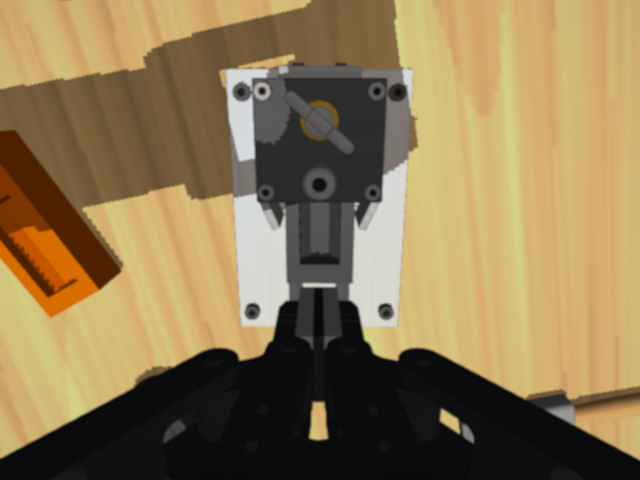

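The mould's outer end is at jig y = −35, so it is home. In w4 the wing runs (288,95) to (350,150), at 139.8° in the jig frame with its top at about 119 mm. The bush is at (319,184). I'll check the hub height and plan the pinch.

```bash
python3 - <<'E'
from h import *
im,d,P,K,T=load('w4')
J=np.array([.55485,.06975]);a=np.radians(78.17);ey=np.array([np.cos(a),np.sin(a)]);ex=np.array([ey[1],-ey[0]])
Q=np.stack([(P[...,:2]-J)@ex*1e3,(P[...,:2]-J)@ey*1e3-85,P[...,2]*1e3],-1)
b=np.radians(139.8); L=Q[...,0]*np.cos(b)+Q[...,1]*np.sin(b); N=-Q[...,0]*np.sin(b)+Q[...,1]*np.cos(b)
m=(d>0)&(abs(L)<26)&(abs(N)<16)&(Q[...,2]>60)
for n0 in range(-14,15,2):
    s=m&(abs(N-n0)<1)&(abs(L)<4); print(n0,np.sort(Q[s][:,2]).round(0)[::max(1,s.sum()//6)], end=' ')
print(); print('j6',manip.state()['joint_pos'].round(3))
w=m&(Q[...,2]>112); 
for l0 in range(-22,23,4):
    s=w&(abs(L-l0)<2); print(l0,np.percentile(N[s],[2,98]).round(1),np.median(Q[s][:,2]).round(1))
go([.5722,.1532,.2],128)
E
```

```text
-14 [72. 74. 74. 74. 74. 75. 75.] -12 [72. 74. 74. 74. 74. 81. 82.] -10 [80. 81. 81. 82. 82. 82. 83.] -8 [ 80.  82.  82. 104. 104. 105. 105.] -6 [103. 104. 104. 105. 105. 105. 106.] -4 [103. 104. 105. 105. 106. 112. 113.] -2 [111. 112. 112. 113. 113. 113. 114.] 0 [111. 112. 112. 113. 113. 113. 114.] 2 [111. 112. 112. 113. 113. 113. 114.] 4 [103. 104. 105. 105. 105. 112. 113.] 6 [103. 104. 105. 105. 105. 105.] 8 [103. 104. 104. 104. 104. 105. 105. 106.] 10 [80. 81. 81. 82. 82. 83. 83.] 12 [73. 73. 74. 74. 75. 81. 82.] 14 [72. 73. 73. 74. 74. 74. 75.] 
j6 [ 0.027 -0.069  1.781  0.     1.432  0.233]
-22 [-2.7  2.7] 118.5
-18 [-3.5  3.1] 118.7
-14 [-3.4  3.3] 118.7
-10 [-3.5  3.2] 118.6
-6 [-3.4  3.2] 113.2
-2 [-3.1  3.2] 112.8
2 [-3.4  3.1] 112.8
6 [-3.2  3. ] 113.0
10 [-3.4  3.2] 118.6
14 [-3.4  3.2] 118.8
18 [-3.5  3.2] 118.7
22 [-3.1  2.9] 118.6
TCP [0.5579 0.0893 0.203 ] yaw 78.2 F [-0.1  0.  -0.6] move cm [6.54 0.09 0.3 ] turn -0.869
```

```bash
python3 -m crank '[{"x":2.5,"y":0.03,"z":0,"turn":0},{"x":2.5,"y":0.03,"z":0,"turn":0},{"x":1.54,"y":0.03,"z":0,"turn":0},{"x":0,"y":0,"z":0,"turn":-0.145},{"x":0,"y":0,"z":0,"turn":-0.145}]' 30 | sed -n 2,4p
python3 -m crank '[{"x":0,"y":0,"z":1,"turn":-0.145},{"x":0,"y":0,"z":2,"turn":-0.145},{"x":0,"y":0,"z":2,"turn":-0.145},{"x":0,"y":0,"z":1,"turn":-0.145},{"x":0,"y":0,"z":0,"turn":0}]'
python3 - <<'E'
from h import *
manip.grab_frame('wrist'); grab('wrist','w5')
im,d,P,K,T=load('w5'); go([.5722,.1532,.107],128)
J=np.array([.55485,.06975]);a=np.radians(78.17);ey=np.array([np.cos(a),np.sin(a)]);ex=np.array([ey[1],-ey[0]])
Q=np.stack([(P[...,:2]-J)@ex*1e3,(P[...,:2]-J)@ey*1e3-85,P[...,2]*1e3],-1)
m=(np.hypot(Q[...,0],Q[...,1])<26)&(Q[...,2]>110)&(Q[...,2]<122)&(d>0)
r=cv2.minAreaRect(Q[m][:,:2].astype(np.float32)); print(m.sum(),r)
cv2.imwrite('pics/w5c.png',cv2.convertScaleAbs(im[:,:,::-1],alpha=1.3))
E
```

```text
tool_pos: [0.5727, 0.1532, 0.2035]
tool_rot: [-0.001, 0.675, 0.738, -0.001]
contact_force: [0.2, 0.0, -0.6]
time: 14.55
tool_pos: [0.5712, 0.1525, 0.1414]
tool_rot: [-0.002, 0.439, 0.899, -0.002]
contact_force: [0.1, -0.4, -0.8]
gripper_width: 0.301
grasp_force: 0.0
TCP [0.5729 0.153  0.1442] yaw 127.83 F [-0.6 -0.2  0.3] move cm [ 0.06 -0.04  3.72] turn -0.003
1621 ((-0.6275501251220703, 0.7078704833984375), (6.941460609436035, 45.53109359741211), 49.91533660888672)
```

View pics/w5c.png

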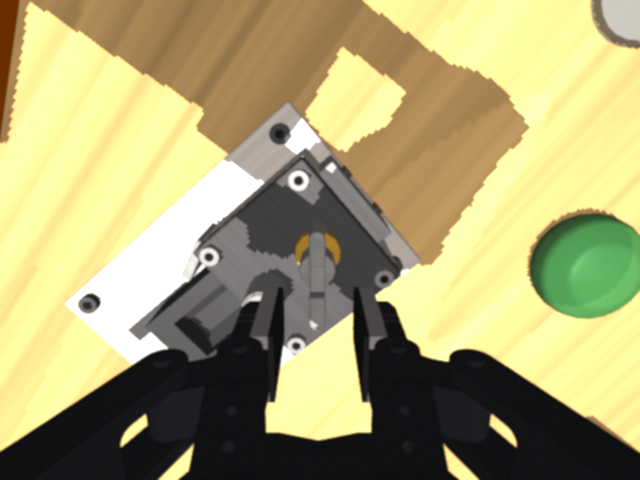

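The wing runs vertically from (318,235) to (318,325), between the fingers and aligned with them. I'll go down and pinch above the hub, which keeps the fingertips above the bush top.

```bash
python3 -m crank '[{"x":0.05,"y":-0.06,"z":1.2,"turn":0},{"x":0.04,"y":0,"z":1.2,"turn":0},{"x":0,"y":0,"z":0.8,"turn":0},{"x":0,"y":0,"z":0.4,"turn":0},{"x":0,"y":0,"z":0,"turn":0}]' | sed -n 2,4p
python3 -m crank '[{"x":0,"y":0,"z":0,"turn":0},{"x":0,"y":0,"z":0,"turn":0}]' | sed -n 2,4p
python3 -c "
from h import *
go([.5720,.1534,.107],128)
print(manip.state()['ft_torque'],manip.state()['joint_efforts'][5])"
```

```text
tool_pos: [0.5714, 0.1539, 0.1074]
tool_rot: [-0.001, 0.438, 0.899, -0.001]
contact_force: [-0.5, 0.3, 0.1]
tool_pos: [0.5725, 0.1541, 0.1092]
tool_rot: [0.0, 0.438, 0.899, 0.0]
contact_force: [0.4, 0.1, 0.5]
TCP [0.5725 0.1541 0.1092] yaw 128.04 F [0.4 0.1 0.5] move cm [-0.02 -0.08  0.22] turn 0.001
[-0.02132202  0.02244615 -0.00522441] 0.0007772070057399105
```

```bash
cat > st.py <<'E'
from h import *
s=manip.state(); print('t',round(s['time'],2),'yaw',np.degrees(yaw()).round(2),'rad cw from 128:',round(float(np.radians(128.04)-yaw()),3),'tau',s['ft_torque'].round(3),'e6',s['joint_efforts'][5].round(4),'F',s['contact_force'].round(1),'z',s['tool_pos'].round(4),'g',round(s['gripper_width'],3),round(s['grasp_force'],1))
E
python3 -m crank '[{"x":0,"y":-0.07,"z":0.2,"turn":0},{"x":0,"y":0,"z":0,"turn":0},{"x":0,"y":0,"z":0,"turn":0}]' | sed -n 2,4p
python3 -m crank '[{"x":0,"y":0,"z":0,"turn":0},{"x":0,"y":0,"z":0,"turn":0},{"x":0,"y":0,"z":0,"turn":0},{"x":0,"y":0,"z":0,"turn":0},{"x":0,"y":0,"z":0,"turn":0}]' 0 | tail -2
python3 st.py; python3 -m crank '[{"x":0,"y":0,"z":0,"turn":0}]' >/dev/null; python3 st.py;python3 -m crank '[{"x":0,"y":0,"z":0,"turn":0}]'>/dev/null; python3 st.py
```

```text
tool_pos: [0.5716, 0.1535, 0.1067]
tool_rot: [0.0, 0.438, 0.899, 0.0]
contact_force: [-0.4, 0.9, 0.3]
gripper_width: 0.056
grasp_force: 62.0
t 16.15 yaw 128.05 rad cw from 128: -0.0 tau [-0.361  0.575 -0.024] e6 -0.0122 F [-3.4 -2.   4.5] z [0.5714 0.1533 0.1068] g 0.056 62.0
t 16.25 yaw 128.04 rad cw from 128: -0.0 tau [-0.399  0.696 -0.041] e6 -0.0126 F [-4.  -2.1  3.8] z [0.5714 0.1533 0.1068] g 0.061 62.1
t 16.35 yaw 128.04 rad cw from 128: -0.0 tau [-0.417  0.763  0.014] e6 -0.0129 F [-4.5 -2.1  5.4] z [0.5714 0.1534 0.1068] g 0.057 62.1
```

```bash
python3 -m crank '[{"x":0,"y":-0.03,"z":0,"turn":0},{"x":0,"y":0,"z":0,"turn":0}]' >/dev/null; python3 st.py
python3 -m crank '[{"x":0,"y":0,"z":0.013,"turn":0.05},{"x":0,"y":0,"z":0,"turn":0}]' >/dev/null; python3 st.py
python3 -m crank '[{"x":0,"y":0,"z":0.013,"turn":0.05},{"x":0,"y":0,"z":0,"turn":0}]' >/dev/null; python3 st.py
python3 -m crank '[{"x":0,"y":0,"z":0.013,"turn":0.05},{"x":0,"y":0,"z":0,"turn":0}]' >/dev/null; python3 st.py
python3 -m crank '[{"x":0,"y":0,"z":0.013,"turn":0.05},{"x":0,"y":0,"z":0,"turn":0}]' >/dev/null; python3 st.py
```

```text
t 16.55 yaw 128.04 rad cw from 128: -0.0 tau [-0.388  0.69   0.003] e6 -0.0133 F [-3.7 -2.9  5.4] z [0.5714 0.1533 0.1068] g 0.055 62.1
t 16.75 yaw 125.15 rad cw from 128: 0.05 tau [-0.41   0.673  0.032] e6 0.2078 F [-4.6 -3.1  6.1] z [0.5714 0.1534 0.1067] g 0.054 62.1
t 16.95 yaw 122.29 rad cw from 128: 0.1 tau [-0.377  0.706  0.046] e6 0.2075 F [-4.3 -2.1  5.3] z [0.5714 0.1534 0.1066] g 0.052 62.1
t 17.15 yaw 119.42 rad cw from 128: 0.15 tau [-0.365  0.643  0.08 ] e6 0.2077 F [-3.  -3.2  5.1] z [0.5715 0.1534 0.1064] g 0.055 62.1
t 17.35 yaw 116.57 rad cw from 128: 0.2 tau [-0.368  0.634 -0.016] e6 0.2133 F [-4.2 -1.9  4.6] z [0.5715 0.1534 0.1063] g 0.056 62.1
```

`joint_efforts[5]` is a clean torque signal: 0.208 while turning freely. Carrying on up to the earliest possible touch at 0.5 rad.

```bash
python3 -m crank '[{"x":0,"y":0,"z":0.013,"turn":0.05},{"x":0,"y":0,"z":0,"turn":0}]' >/dev/null; python3 st.py
python3 -m crank '[{"x":0,"y":0,"z":0.013,"turn":0.05},{"x":0,"y":0,"z":0,"turn":0}]' >/dev/null; python3 st.py
python3 -m crank '[{"x":0,"y":0,"z":0.013,"turn":0.05},{"x":0,"y":0,"z":0,"turn":0}]' >/dev/null; python3 st.py
python3 -m crank '[{"x":0,"y":0,"z":0.013,"turn":0.05},{"x":0,"y":0,"z":0,"turn":0}]' >/dev/null; python3 st.py
python3 -m crank '[{"x":0,"y":0,"z":0.013,"turn":0.05},{"x":0,"y":0,"z":0,"turn":0}]' >/dev/null; python3 st.py
python3 -m crank '[{"x":0,"y":0,"z":0.013,"turn":0.05},{"x":0,"y":0,"z":0,"turn":0}]' >/dev/null; python3 st.py
python3 -m crank '[{"x":0,"y":0,"z":0.013,"turn":0.05},{"x":0,"y":0,"z":0,"turn":0}]' >/dev/null; python3 st.py
python3 -m crank '[{"x":0,"y":0,"z":0.013,"turn":0.05},{"x":0,"y":0,"z":0,"turn":0}]' >/dev/null; python3 st.py
```

```text
t 17.55 yaw 113.73 rad cw from 128: 0.25 tau [-0.368  0.615  0.022] e6 0.2135 F [-3.8 -2.4  5. ] z [0.5715 0.1534 0.1062] g 0.06 62.1
t 17.75 yaw 110.87 rad cw from 128: 0.3 tau [-0.403  0.603  0.052] e6 0.2133 F [-3.  -1.3  4.7] z [0.5715 0.1534 0.106 ] g 0.057 62.1
t 17.95 yaw 108.03 rad cw from 128: 0.349 tau [-0.338  0.55   0.03 ] e6 0.2143 F [-2.7 -1.3  4.5] z [0.5716 0.1534 0.1059] g 0.054 62.1
t 18.15 yaw 105.17 rad cw from 128: 0.399 tau [-0.397  0.589  0.065] e6 0.2184 F [-2.2 -2.2  4.5] z [0.5716 0.1534 0.1058] g 0.057 62.1
t 18.35 yaw 102.32 rad cw from 128: 0.449 tau [-0.348  0.471  0.061] e6 0.2205 F [-3.2 -1.9  5.7] z [0.5716 0.1534 0.1057] g 0.056 62.1
t 18.55 yaw 99.46 rad cw from 128: 0.499 tau [-0.334  0.483  0.061] e6 0.2238 F [-3.6 -2.9  5.4] z [0.5716 0.1534 0.1056] g 0.057 62.1
t 18.75 yaw 96.61 rad cw from 128: 0.549 tau [-0.394  0.451  0.087] e6 0.2301 F [-2.2 -1.9  5.2] z [0.5716 0.1534 0.1054] g 0.054 62.1
t 18.95 yaw 93.74 rad cw from 128: 0.599 tau [-0.412  0.433  0.042] e6 0.229 F [-2.  -2.9  4.8] z [0.5717 0.1534 0.1053] g 0.06 62.1
```

```bash
python3 -m crank '[{"x":0,"y":0,"z":0.013,"turn":0.05},{"x":0,"y":0,"z":0,"turn":0}]' >/dev/null; python3 st.py
python3 -m crank '[{"x":0,"y":0,"z":0.013,"turn":0.05},{"x":0,"y":0,"z":0,"turn":0}]' >/dev/null; python3 st.py
python3 -m crank '[{"x":0,"y":0,"z":0.013,"turn":0.05},{"x":0,"y":0,"z":0,"turn":0}]' >/dev/null; python3 st.py
python3 -m crank '[{"x":0,"y":0,"z":0.013,"turn":0.05},{"x":0,"y":0,"z":0,"turn":0}]' >/dev/null; python3 st.py
```

```text
t 19.15 yaw 90.89 rad cw from 128: 0.648 tau [-0.362  0.384  0.039] e6 0.2302 F [-1.8 -1.7  6.3] z [0.5717 0.1534 0.1052] g 0.055 62.1
t 19.35 yaw 88.02 rad cw from 128: 0.698 tau [-0.393  0.368  0.047] e6 0.2314 F [-2.4 -2.1  4.9] z [0.5717 0.1534 0.105 ] g 0.06 62.1
t 19.55 yaw 85.16 rad cw from 128: 0.748 tau [-0.389  0.317  0.076] e6 0.2361 F [-2.4 -2.8  5.4] z [0.5717 0.1534 0.1049] g 0.058 62.1
t 19.75 yaw 82.3 rad cw from 128: 0.798 tau [-0.364  0.302  0.032] e6 0.2377 F [-1.1 -1.5  5.5] z [0.5717 0.1533 0.1048] g 0.058 62.1
```

```bash
python3 -m crank '[{"x":0,"y":0,"z":0.013,"turn":0.05},{"x":0,"y":0,"z":0,"turn":0}]' >/dev/null; python3 st.py
python3 -m crank '[{"x":0,"y":0,"z":0.013,"turn":0.05},{"x":0,"y":0,"z":0,"turn":0}]' >/dev/null; python3 st.py
python3 -m crank '[{"x":0,"y":0,"z":0.013,"turn":0.05},{"x":0,"y":0,"z":0,"turn":0}]' >/dev/null; python3 st.py
python3 -m crank '[{"x":0,"y":0,"z":0.013,"turn":0.05},{"x":0,"y":0,"z":0,"turn":0}]' >/dev/null; python3 st.py
```

```text
t 19.95 yaw 79.43 rad cw from 128: 0.848 tau [-0.403  0.201  0.022] e6 0.2328 F [-0.9 -2.9  5.6] z [0.5717 0.1533 0.1047] g 0.059 62.1
t 20.15 yaw 76.56 rad cw from 128: 0.898 tau [-0.387  0.203  0.03 ] e6 0.224 F [-2.  -2.6  4.5] z [0.5718 0.1533 0.1046] g 0.056 62.1
t 20.35 yaw 73.7 rad cw from 128: 0.948 tau [-0.355  0.232  0.06 ] e6 0.2311 F [-1.6 -2.4  5.2] z [0.5718 0.1533 0.1045] g 0.058 62.2
t 20.55 yaw 70.84 rad cw from 128: 0.998 tau [-0.406  0.235  0.024] e6 0.24 F [-2.2 -1.4  5.2] z [0.5718 0.1533 0.1044] g 0.058 62.2
```

```bash
python3 -m crank '[{"x":0,"y":0,"z":0.013,"turn":0.05},{"x":0,"y":0,"z":0,"turn":0}]' >/dev/null; python3 st.py
python3 -m crank '[{"x":0,"y":0,"z":0.013,"turn":0.05},{"x":0,"y":0,"z":0,"turn":0}]' >/dev/null; python3 st.py
python3 -m crank '[{"x":0,"y":0,"z":0.013,"turn":0.05},{"x":0,"y":0,"z":0,"turn":0}]' >/dev/null; python3 st.py
```

```text
t 20.75 yaw 67.97 rad cw from 128: 1.048 tau [-0.46   0.298  0.075] e6 0.2493 F [-1.4 -2.   5.1] z [0.5718 0.1533 0.1043] g 0.057 62.2
t 20.95 yaw 65.11 rad cw from 128: 1.098 tau [-0.425  0.233  0.108] e6 0.2588 F [-1.3 -2.2  5.9] z [0.5719 0.1533 0.1042] g 0.055 62.2
t 21.15 yaw 62.25 rad cw from 128: 1.148 tau [-0.476  0.329  0.05 ] e6 0.2684 F [-0.3 -2.4  5.6] z [0.5719 0.1533 0.1041] g 0.054 62.2
```

A steady ramp of 0.19 N m/rad started at about 0.88 rad (bounds 0.85–0.91), which is first touch. Target is 0.88 + 0.436 ≈ 1.316 rad.

```bash
python3 -m crank '[{"x":0,"y":0,"z":0.013,"turn":0.056},{"x":0,"y":0,"z":0,"turn":0}]' >/dev/null; python3 st.py
python3 -m crank '[{"x":0,"y":0,"z":0.013,"turn":0.056},{"x":0,"y":0,"z":0,"turn":0}]' >/dev/null; python3 st.py
python3 -m crank '[{"x":0,"y":0,"z":0.013,"turn":0.056},{"x":0,"y":0,"z":0,"turn":0},{"x":0,"y":0,"z":0,"turn":0}]' >/dev/null; python3 st.py
```

```text
t 21.35 yaw 59.03 rad cw from 128: 1.204 tau [-0.467  0.282  0.089] e6 0.2943 F [-1.4 -2.3  5.5] z [0.5719 0.1532 0.104 ] g 0.057 62.2
t 21.55 yaw 55.83 rad cw from 128: 1.26 tau [-0.405  0.28   0.115] e6 0.3052 F [-1.5 -2.1  5.5] z [0.5719 0.1532 0.1039] g 0.059 62.2
t 21.85 yaw 52.66 rad cw from 128: 1.316 tau [-0.477  0.274  0.112] e6 0.1221 F [-1.8 -2.1  6.4] z [0.5719 0.1532 0.1038] g 0.056 62.3
```

Stopped at 1.316 rad. Opening slightly and lifting straight up.

```bash
python3 -m crank '[{"x":0,"y":0,"z":0,"turn":0},{"x":0,"y":0,"z":0,"turn":0},{"x":0,"y":0,"z":0,"turn":0},{"x":0,"y":0,"z":0,"turn":0}]' 28 | tail -3
python3 -m crank '[{"x":0,"y":0,"z":-0.5,"turn":0},{"x":0,"y":0,"z":-1,"turn":0},{"x":0,"y":0,"z":-2,"turn":0},{"x":0,"y":0,"z":-3,"turn":0},{"x":0,"y":0,"z":-3,"turn":0}]' | sed -n 2,4p
python3 -m crank '[{"x":-5,"y":0,"z":-1,"turn":0},{"x":-4,"y":0,"z":0,"turn":0},{"x":0,"y":0,"z":0,"turn":0},{"x":0,"y":0,"z":0,"turn":0}]' | sed -n 2,4p
python3 - <<'E'
from h import *
grab('wrist','w6')
im,d,P,K,T=load('w6'); go([.5,.0,.2])
J=np.array([.55485,.06975]);a=np.radians(78.17);ey=np.array([np.cos(a),np.sin(a)]);ex=np.array([ey[1],-ey[0]])
Q=np.stack([(P[...,:2]-J)@ex*1e3,(P[...,:2]-J)@ey*1e3-85,P[...,2]*1e3],-1)
m=(np.hypot(Q[...,0],Q[...,1])<26)&(Q[...,2]>106)&(Q[...,2]<122)&(d>0)
r=cv2.minAreaRect(Q[m][:,:2].astype(np.float32)); print(m.sum(),r,np.percentile(Q[m][:,2],[50,80]))
b=(abs(Q[...,0])<24)&(Q[...,1]<-65)&(Q[...,1]>-145)&(Q[...,2]>45)&(Q[...,2]<60)&(d>0); print('mould',Q[b].min(0)+[0,85,0],np.median(Q[b],0))
E
```

```text
contact_force: [-0.4, 0.0, 0.3]
gripper_width: 0.281
grasp_force: 0.0
tool_pos: [0.5712, 0.1533, 0.1999]
tool_rot: [-0.0, 0.897, 0.443, 0.0]
contact_force: [0.4, 0.4, 0.2]
tool_pos: [0.5173, 0.0823, 0.2092]
tool_rot: [0.0, 0.897, 0.442, 0.001]
contact_force: [-0.1, 0.5, 0.1]
TCP [0.5176 0.0828 0.209 ] yaw 52.51 F [-0.7  0.8  0. ] move cm [-7.64  3.64  0.89] turn 0.0
1149 ((-0.24884414672851562, 0.28742218017578125), (45.564300537109375, 6.909134387969971), 65.85354614257812) [115.2816489  116.13663565]
mould [-23.99147952 -35.25586611  45.11342116] [   0.70931315 -104.33532548   51.81423079]
```

View pics/w6.png

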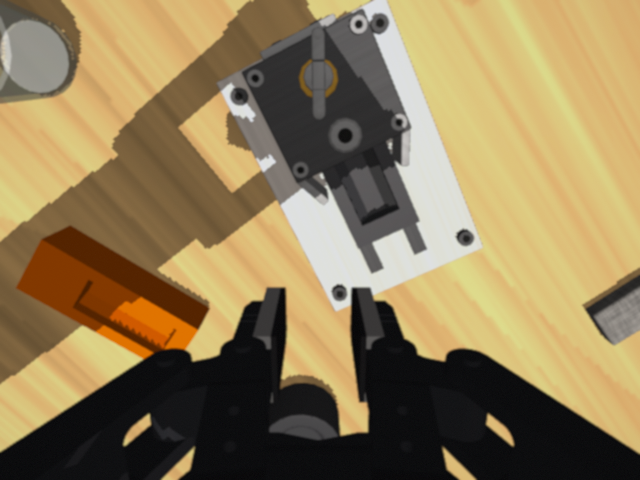

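The wing at (318,75) has turned 74° and dropped about 3.3 mm. The mould is still home with its end at jig y −35, and the arm is clear. Handing in.

```bash
python3 -c "
from plant import manip
print(manip.job_done())"
```

```text
the job is handed in; nothing more can be done
None
```

I loaded the mould plain end first, fully home against the stop with a push of about 11 N, and wound the clamp about 25° past first touch (estimated 23–27°). The fingers did not touch the bush, the gripper is open and clear, and the job is handed in; no verdict came back.

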